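# Lock the stamp blocks into the proofing jig

## Task

Set up the proofing jig for printing: throw the cam lever over to free the keeper bar and slide the bar fully open, then plug every stamp block on the table into a pocket of the jig, fully home with its design up (any block in any pocket). Then slide the bar fully closed over the feet of the blocks and throw the cam lever all the way back to lock it, without tipping the ink jar.

Things in the scene. Friction and masses are not known exactly. Their poses are not given: they have to be found in the camera images.
- jig: Proofing jig: brown wooden board 180 (x) x 310 (y) x 18 mm, fixed on the table. Origin: centre of its underside; x points away from the robot (within 0.15 rad), y to the robot's left. Four rectangular pockets in a row along y on its near half; an aluminium keeper bar slides along x on its far half.
- pocket0 (a point): Centre of the mouth of pocket 0 (from the robot's right), on the board's top; at x -45, y -100 mm in the jig. Pocket 55 (x) x 43 (y) mm, 12 mm deep, 2 mm chamfers; 9 mm walls between. A block's foot fits, long side along the jig's x, either way round, 1.5 mm play each side. Seated, its underside is 6 mm above the table.
- pocket1 (a point): Centre of the mouth of pocket 1 (from the robot's right), on the board's top; at x -45, y -48 mm in the jig. Pocket 55 (x) x 43 (y) mm, 12 mm deep, 2 mm chamfers; 9 mm walls between. A block's foot fits, long side along the jig's x, either way round, 1.5 mm play each side. Seated, its underside is 6 mm above the table.
- pocket2 (a point): Centre of the mouth of pocket 2 (from the robot's right), on the board's top; at x -45, y 4 mm in the jig. Pocket 55 (x) x 43 (y) mm, 12 mm deep, 2 mm chamfers; 9 mm walls between. A block's foot fits, long side along the jig's x, either way round, 1.5 mm play each side. Seated, its underside is 6 mm above the table.
- pocket3 (a point): Centre of the mouth of pocket 3 (from the robot's right), on the board's top; at x -45, y 56 mm in the jig. Pocket 55 (x) x 43 (y) mm, 12 mm deep, 2 mm chamfers; 9 mm walls between. A block's foot fits, long side along the jig's x, either way round, 1.5 mm play each side. Seated, its underside is 6 mm above the table.
- keeper_bar (a joint): Bar's slide in m, away from the robot: 0 closed at its stop, its lip (underside 6 mm above the board) 8 mm over the blocks' feet, stopped by a block not home; 0.05 open at its stop, lip edge 68 mm beyond the pocket centres. Bar 32 x 257 mm, top 22 mm above the board. Slides with 2 N when freed, stays where left; clamped while the lever is below 0.9. Starts at 0 to 0.008, locked.
- bar_knob (a point): Middle of the upright round black knob on top of the keeper bar, for sliding it: 24 mm across, 30 mm high, from 22 to 52 mm above the board; this point is on its axis 37 mm above the board. Axes are the jig's.
- cam_lever (a joint): Cam lever at the bar's left (+y) end, riding on it; swings in the jig's y-z plane. Rad: 0 locked, arm leaning inward over the bar (to -y), 40 degrees above level; 1.745 freed, leaning outward (+y), 40 degrees above level. The cam snaps past centre at 0.35, lets go at 0.95. Takes 2 N at the ball, about 9 N over centre. Starts at 0 to 0.1.
- lever_ball (a point): Centre of the black ball, 22 mm across, on the lever's end, 70 mm from the pivot. Can be pinched from above with the fingers on its two jig-x sides and led round the arc (it turns between the pads). Arm 9 mm thick. With the lever free, pushing the ball along x slides the bar.
- lever_pivot (a point): Point on the lever's hinge axis (along the jig's x), 15 mm above the board, 120 mm to the +y side of the jig's middle; moves with the bar. Axes are the jig's.
- stamp1: Stamp block, light wood, dark design on top. Foot 52 (x) x 40 (y) x 14 mm; centred on it a head 30 x 30 x 20 mm to grip; 34 mm high, about 70 g. All blocks alike, interchangeable. Origin: centre of its underside, z up. Starts standing on the table, design up, long side within 0.7 rad of world x. May be absent (None).
- stamp2: Stamp block, light wood, dark design on top. Foot 52 (x) x 40 (y) x 14 mm; centred on it a head 30 x 30 x 20 mm to grip; 34 mm high, about 70 g. All blocks alike, interchangeable. Origin: centre of its underside, z up. Starts standing on the table, design up, long side within 0.7 rad of world x. May be absent (None).
- stamp3: Stamp block, light wood, dark design on top. Foot 52 (x) x 40 (y) x 14 mm; centred on it a head 30 x 30 x 20 mm to grip; 34 mm high, about 70 g. All blocks alike, interchangeable. Origin: centre of its underside, z up. Starts standing on the table, design up, long side within 0.7 rad of world x. May be absent (None).
- stamp4: Stamp block, light wood, dark design on top. Foot 52 (x) x 40 (y) x 14 mm; centred on it a head 30 x 30 x 20 mm to grip; 34 mm high, about 70 g. All blocks alike, interchangeable. Origin: centre of its underside, z up. Starts standing on the table, design up, long side within 0.7 rad of world x. May be absent (None).
- ink_jar: Bystander: lidded glass jar, 52 mm across, 75 mm high, standing; origin at the centre of its underside, z up. Must not be tipped over.
There are look-alikes about, which are no part of the job. Leave any green look-alike of the stamp2 alone.

How it is judged:
On the way, in this order (a step that is already met when the one before it is completed fails the run):
1. the cam lever is thrown over to free (beyond 1.3 rad) (value of joint cam_lever above 1.3 rad), for 0.2 s.
2. the keeper bar is slid open (beyond 45 mm) (value of joint keeper_bar above 0.045 m), for 0.2 s.
3. every stamp block is home in a pocket (z of each of stamp1, stamp2, stamp3, stamp4 in the frame of jig below 0.0085 m and angle between each of stamp1, stamp2, stamp3, stamp4's own z axis and vertical below 0.1 rad and (horizontal distance between stamp1 and pocket0 below 0.005 m or horizontal distance between stamp1 and pocket1 below 0.005 m or horizontal distance between stamp1 and pocket2 below 0.005 m or horizontal distance between stamp1 and pocket3 below 0.005 m) and (horizontal distance between stamp2 and pocket0 below 0.005 m or horizontal distance between stamp2 and pocket1 below 0.005 m or horizontal distance between stamp2 and pocket2 below 0.005 m or horizontal distance between stamp2 and pocket3 below 0.005 m) and (horizontal distance between stamp3 and pocket0 below 0.005 m or horizontal distance between stamp3 and pocket1 below 0.005 m or horizontal distance between stamp3 and pocket2 below 0.005 m or horizontal distance between stamp3 and pocket3 below 0.005 m) and (horizontal distance between stamp4 and pocket0 below 0.005 m or horizontal distance between stamp4 and pocket1 below 0.005 m or horizontal distance between stamp4 and pocket2 below 0.005 m or horizontal distance between stamp4 and pocket3 below 0.005 m)), for 0.2 s.
4. the bar is closed (within 6 mm) over the seated blocks, the lever still free (beyond 1.0 rad) (all of step 3 and value of joint keeper_bar below 0.006 m and value of joint cam_lever above 1 rad), for 0.1 s.
5. the lever is locked (within 0.3 rad) with the bar closed (value of joint cam_lever below 0.3 rad and value of joint keeper_bar below 0.006 m), for 0.2 s.
At the end, for the whole second after the job is handed in: Every stamp block present is upright, at rest and fully home in a pocket (within 5 mm of its centre, underside less than 2.5 mm above the pocket's floor), the keeper bar is closed to within 6 mm and the cam lever is within 0.3 rad of locked (all of step 3 and all of step 5 and linear speed of each of stamp1, stamp2, stamp3, stamp4 below 0.02 m/s); the robot touches nothing.
It fails at once if the ink jar is tipped over (angle between ink_jar's own z axis and vertical above 0.6 rad).
Of stamp1, stamp2, stamp3, stamp4 only 2 to 4 are there at a start; the rules pass over those that are not, and their reading is None.
At some moment in a run one of stamp1, stamp2, stamp3, stamp4 may be knocked a few centimetres aside while the robot is not near it.
Once in a run the grip may slacken for a moment while it holds something.
It also fails if it takes over 210 s, if anything falls off the work surface, if the arm or the gripper's body presses on something with over 40 N, if the wrist force passes 120 N, or if a joint passes its speed limit or range.

## Robot

A 7-joint arm with a two-finger parallel gripper is mounted at the origin on the work surface. World frame = base frame: x ahead of the robot, y to its left, z up, the work surface at z = 0. Lengths are in m, angles in rad, forces in N, time in s.
With the tool pointing down it reaches from about 0.4 to 0.85 m from the base axis. Payload 10.4 kg.
Tool frame: the origin (TCP) lies at the very end of the fingers, on their centre line; the grasp point (between the pads) lies 19 mm behind it; z points along the fingers, y is the line along which they close (so a half turn about z gives the same grasp; the last joint's range is limited). The gripper opens to 87 mm and grips with 3 to 60 N. Pads are 19 mm wide; open, the fingers measure 117 mm over their backs; the gripper's body (75 mm by 190 mm) begins 51 mm behind the grasp point.
Start: joints at [-1.372, 0.332, -0.065, 1.46, 0.022, 1.35, -0.088], TCP at [0.137, 0.61, 0.223] pointing down, gripper open.
Joint ranges: [-2.6, 2.6], [-0.5, 2.12], [-1.47, 1.34], [0.16, 2.42], [-1.27, 4.41], [0.06, 2.06], [-2.6, 2.6]. Speed limits (rad/s): [2.22, 2.22, 2.79, 2.79, 3.14, 3.14, 3.14].

## Interface

Orientations are given as a unit quaternion [x, y, z, w].
In Python, from bench import read_state, cams, workorder gives the robot as it stands.
- The arm moves only by the shell command python3 -m crank 'ROWS' [FORCE]. ROWS is text: rows parted by semicolons, each of 5 numbers parted by spaces: the shift along the tool's x, y, z scaled (see below), then the turn about the tool's z scaled (see below), then the opening, from -1 (shut) to 1 (fully open). In form: dx dy dz yaw jaw; .... A call has 1 to 10 rows; each row shifts and turns the commanded pose from where the row before left it, along the tool's axes as they then stand; what a row does not reach is not made up. The controller multiplies each number of a shift by 200 mm and each number of a turn by 90 degrees. A row lasts 1/10 s, in which the tool goes at most 50 mm and 8.59 degrees, less where a joint would pass 70% of its speed; a pose out of reach is approached as far as the arm can. A call with a number of a shift or a turn outside -1 to 1 is refused whole. A call with a gripper value outside its range is refused whole. The fingers move at their own pace and stop on an object; FORCE is the grip in N (left out, the last holds). Time passes only in rows, so rows that do not move let the fingers close. It gives the time, the measured TCP pose, the force, the opening and the grip force at its end, in the units of the state.
- read_state(): the state, without advancing time (a new reading comes with each control period).
- cams.camera(name): name is "side" or "top" or "wrist"; returns a dict with "img" (480x640x3 uint8, blue, green, red), "K" (3x3 intrinsics, pixels), "xyz" and "attitude" of the camera in the world; the wrist camera has in their place "mount" (4x4, takes a point from camera to tool coordinates, whose origin is the TCP and whose axes are the flange's). Camera axes: x right, y down, z forward; pixel columns grow to the right and rows downward; lengths in m; the calibration is good to about 2 mm. The wrist camera is an equidistant fisheye: a pixel r from the principal point sees the ray r / f radians off the axis. A picture is of the moment at which its call begins: read the wrist's pose just before it. There is no depth.
- workorder.close_job(): hands the job in; it is judged then, once.
The state is a dict: "time": time; "joint_positions": joint angles; "joint_vel": joint speeds; "joint_torque": joint torques, N m; "ee_pos": TCP position; "eef_rot": TCP orientation; "ft_force": force on the tool from outside, world axes, zero at the start; "torque": the same for the moment, N m; "width": finger opening in m; "grip_force": force on a finger pad.
Only numpy, scipy, OpenCV 4.12 (cv2) and the standard library are available. Lean on these libraries where they do the work, as an engineer would, in place of code of your own. Each camera call takes 0.05 s, during which the arm holds its last target. There are 200 camera calls.

## Working session

There is one attempt and no reset: what is moved stays moved. The work goes in short steps, Python scripts to look and compute and a shell command to move; the robot and the scene stay as the last step left them, time stands still between calls to the robot, and variables do not carry over. Pictures are saved under pics/ and viewed, at most 14 in all, crops included, and the job is handed in when it is done.

```bash
ls; mkdir -p pics
python3 - <<'E'
from bench import read_state, cams
import cv2,json
s=read_state();print({k:s[k] for k in('time','ee_pos','eef_rot','width','ft_force')})
for n in('top','side','wrist'):
    c=cams.camera(n);cv2.imwrite(f'pics/{n}0.png',c['img']);print(n,{k:v for k,v in c.items() if k!='img'})
E
```

```text
pics
{'time': 0.0, 'ee_pos': array([0.13739927, 0.60931439, 0.22176842]), 'eef_rot': array([ 1.10651362e-01,  9.93859040e-01, -6.94346964e-04, -4.80439925e-05]), 'width': 0.08701547643505925, 'ft_force': array([-0.10345338, -0.28054523, -0.34602058])}
top {'K': array([[600.04421745,   0.        , 320.90035752],
       [  0.        , 600.04421745, 247.8293751 ],
       [  0.        ,   0.        ,   1.        ]]), 'xyz': array([ 0.31617095, -0.07196205,  1.26428934]), 'attitude': array([-0.69516959,  0.71536112, -0.05156847,  0.04835703])}
side {'K': array([[600.82052132,   0.        , 316.93555172],
       [  0.        , 600.82052132, 232.59897006],
       [  0.        ,   0.        ,   1.        ]]), 'xyz': array([-0.10274563, -0.76658335,  0.89527135]), 'attitude': array([ 0.85322098, -0.32487773,  0.14313078, -0.38207591])}
wrist {'K': array([[371.64829954,   0.        , 321.34626438],
       [  0.        , 371.64829954, 231.42799348],
       [  0.        ,   0.        ,   1.        ]]), 'mount': array([[-2.14409221e-04, -9.70412884e-01, -2.41451422e-01,
         6.61153990e-02],
       [ 9.99999976e-01, -2.00010911e-04, -8.41413598e-05,
         3.38321018e-04],
       [ 3.33589408e-05, -2.41451434e-01,  9.70412904e-01,
        -1.61325576e-01],
       [ 0.00000000e+00,  0.00000000e+00,  0.00000000e+00,
         1.00000000e+00]])}
```

View pics/top0.png

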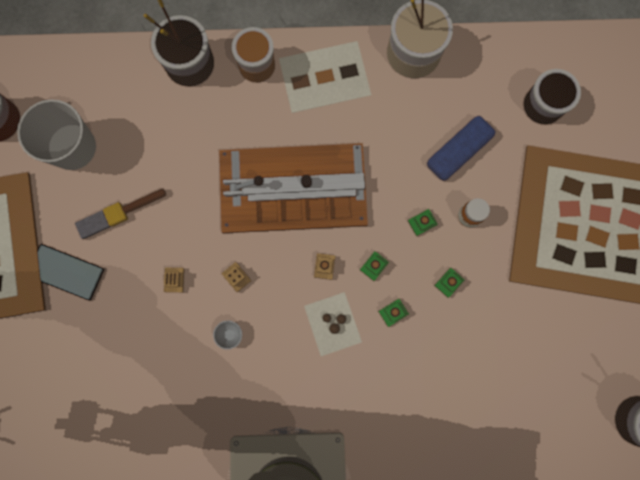

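View pics/side0.png

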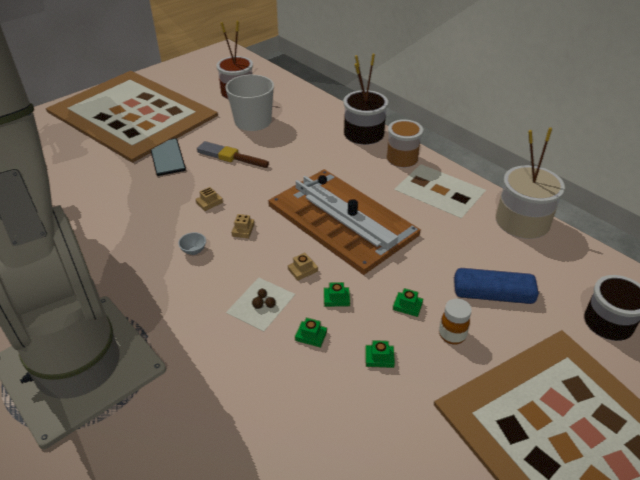

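Top view: the light-wood stamp candidates are at (174,279), (236,277) and (325,266). The green look-alikes, to be left alone, are at (423,222), (375,266), (450,283) and (394,313). The jig is at (293,187), with the lever ball at (258,181) and the knob at (306,181). The ink jar is at (476,211). I'll take one close crop of the candidates and the jig.

```bash
cat > h.py <<'E'
import numpy as np,cv2
from scipy.spatial.transform import Rotation as R
from bench import read_state,cams
def cam(n):
    s=read_state();c=cams.camera(n);K=c['K']
    if n=='wrist':
        T=np.eye(4);T[:3,:3]=R.from_quat(s['eef_rot']).as_matrix();T[:3,3]=s['ee_pos'];T=T@c['mount']
        c['Rm']=T[:3,:3];c['p']=T[:3,3]
    else: c['Rm']=R.from_quat(c['attitude']).as_matrix();c['p']=c['xyz']
    c['name']=n;return c
def ray(c,uv):
    K=c['K'];v=np.array([(uv[0]-K[0,2])/K[0,0],(uv[1]-K[1,2])/K[1,1]]);
    if c['name']=='wrist':
        t=np.linalg.norm(v);d=np.array([*(v/t*np.sin(t)),np.cos(t)]) if t>0 else np.array([0,0,1.])
    else: d=np.array([*v,1.])
    return c['Rm']@(d/np.linalg.norm(d))
def proj(c,P):
    q=(np.atleast_2d(P)-c['p'])@c['Rm'];K=c['K']
    if c['name']=='wrist':
        r=np.linalg.norm(q[:,:2],axis=1);t=np.arctan2(r,q[:,2]);v=q[:,:2]/r[:,None]*t[:,None]
    else: v=q[:,:2]/q[:,2:]
    return v*[K[0,0],K[1,1]]+K[:2,2]
def atz(c,uv,z):
    d=ray(c,uv);return c['p']+d*(z-c['p'][2])/d[2]
def tri(obs):
    A=np.zeros((3,3));b=np.zeros(3)
    for c,uv in obs:
        d=ray(c,uv);M=np.eye(3)-np.outer(d,d);A+=M;b+=M@c['p']
    return np.linalg.solve(A,b)
def st():
    s=read_state();r=R.from_quat(s['eef_rot']).as_matrix()
    print('t %.1f'%s['time'],'pos',np.round(s['ee_pos'],4),'yaw(y-axis deg)',round(np.degrees(np.arctan2(-r[0,1],r[1,1])),2),'w',round(s['width'],4),'F',np.round(s['ft_force'],1),'g',round(s['grip_force'],1))
    return s,r
def shift(target,yawdeg=None):
    "print tool-axis shift in row units (x200mm) and yaw units; yawdeg = wanted world angle of tool y-axis from world y"
    s,r=st();d=r.T@(np.array(target)-s['ee_pos']);print('d_tool mm',np.round(d*1e3,1),'units total',np.round(d/.2,3))
    if yawdeg is not None:
        cur=np.degrees(np.arctan2(-r[0,1],r[1,1]));print('yaw units',round(-(yawdeg-cur)/90,4),'(0.0954/row max)')
E
python3 - <<'E'
from h import *
t=cv2.imread('pics/top0.png')[135:305,150:376]
s=cv2.imread('pics/side0.png')[165:290,190:430]
t=cv2.resize(t,None,fx=3.5,fy=3.5,interpolation=2)[:595]
cv2.imwrite('pics/tcrop.png',t)
import pickle
a={}
for n in('top','side'):
    c=cam(n); a[n]=c
for uv in[(174,279),(236,277),(325,266)]:print(atz(a['top'],uv,.03))
T=lambda u,v:np.round(tri([(a['top'],u),(a['side'],v)]),3)
print('ball',T((258,181),(322,180)),'knob',T((306,181),(353,203)),'s',T((174,277),(208,192)),T((236,275),(243,219)),T((325,264),(302,260)),'jar',T((477,208),(457,306)))
E
```

```text
[0.43555845 0.22441845 0.03      ]
[0.43604496 0.0966826  0.03      ]
[ 0.45361944 -0.08750972  0.03      ]
ball [0.626 0.043 0.079] knob [ 0.627 -0.055  0.071] s [0.437 0.223 0.039] [0.44  0.096 0.036] [ 0.456 -0.087  0.033] jar [ 0.557 -0.397  0.078]
```

View pics/tcrop.png

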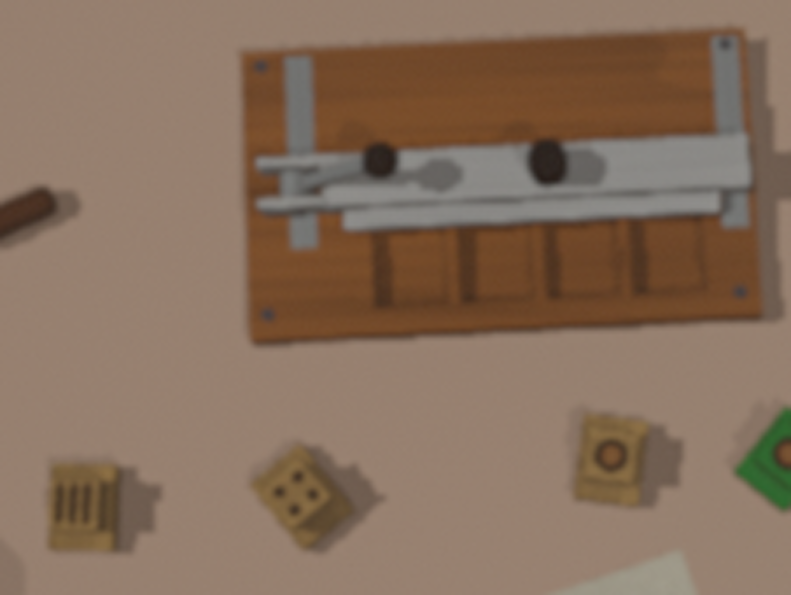

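The crop confirms it. The three light-wood stamps are at crop pixels (84,503), (298,488) and (611,458). The lever ball is at (380,160), leaning inward. The knob is at (547,162), and the four pockets span columns 375–705.

Run:
```python
from h import *
a=cam('top')
q=[atz(a,(150+u/3.5,135+v/3.5),.018) for u,v in[(242,50),(743,30),(760,318),(253,343)]]
print(np.round(q,4)); q=np.array(q)
print('ctr',q.mean(0),'yaw x-axis',[np.degrees(np.arctan2(*(d[[1,0]]))) for d in(q[0]-q[3],q[1]-q[2])],[np.degrees(np.arctan2(-d[0],d[1])) for d in(q[0]-q[1],q[3]-q[2])])
shift([.46,.04,.27],0)
```

```text
[[ 0.7134  0.1321  0.018 ]
 [ 0.7175 -0.1757  0.018 ]
 [ 0.5375 -0.1791  0.018 ]
 [ 0.5309  0.1263  0.018 ]]
ctr [ 0.62483855 -0.02410117  0.018     ] yaw x-axis [np.float64(1.7939233201096603), np.float64(1.0562755926176595)] [np.float64(0.7623772320853758), np.float64(1.2395876524631209)]
t 0.3 pos [0.1374 0.6096 0.2223] yaw(y-axis deg) -12.71 w 0.087 F [0.  0.5 0.2] g 0.0
d_tool mm [-439.9 -484.7  -47.5] units total [-2.2   -2.424 -0.237]
yaw units -0.1412 (0.0954/row max)
```

```bash
python3 -m crank '-.16 -.17 -.02 0 1;-.16 -.17 -.02 0 1;-.16 -.17 -.02 0 1;-.16 -.17 -.02 0 1;-.16 -.17 -.02 0 1;-.16 -.17 -.02 0 1;-.16 -.17 -.02 0 1;-.16 -.17 -.02 0 1;-.16 -.17 -.02 0 1;-.16 -.17 -.02 0 1' 20
python3 -m crank '-.16 -.17 -.02 0 1;-.16 -.17 -.02 0 1;-.16 -.17 0 0 1;-.12 -.17 0 0 1;0 0 0 -.07 1;0 0 0 -.07 1;0 0 0 0 1;0 0 0 0 1'
python3 - <<'E'
from h import *
shift([.46,.04,.27],1.1)
c=cam('wrist');cv2.imwrite('pics/w1.png',c['img'])
E
```

```text
time: 1.3
ee_pos: [0.3755, 0.2058, 0.2629]
eef_rot: [0.111, 0.994, 0.0, 0.0]
ft_force: [0.5, -0.1, -0.3]
width: 0.087
grip_force: 0.0
time: 2.1
ee_pos: [0.4619, 0.0487, 0.2706]
eef_rot: [0.002, 1.0, 0.0, 0.0]
ft_force: [-0.3, -0.3, -1.3]
width: 0.087
grip_force: 0.0
t 2.1 pos [0.4619 0.0487 0.2706] yaw(y-axis deg) -0.27 w 0.087 F [-0.3 -0.3 -1.3] g 0.0
d_tool mm [ 1.9 -8.8  0.6] units total [ 0.009 -0.044  0.003]
yaw units -0.0152 (0.0954/row max)
```

View pics/w1.png

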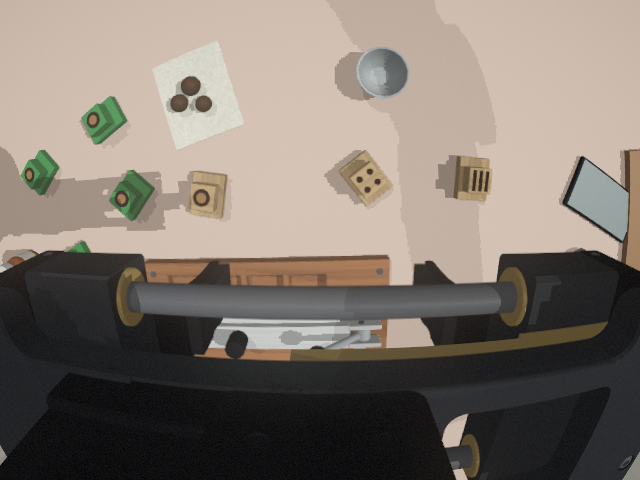

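The wrist view has image-up pointing toward the robot. It shows the stamps at (204,194), (367,179) and (475,179), and the gripper hides the jig at the bottom. I'll move further out so the jig is in clear view.

```bash
python3 - <<'E'
from h import *
import pickle
L=[cam('wrist'),cam('top'),cam('side')]
pickle.dump(L,open('v1.pkl','wb'))
E
python3 -m crank '-.2 -.05 0 0 1;-.2 -.05 0 0 1;-.2 -.05 0 0 1;-.2 -.05 0 0 1;-.2 -.05 0 0 1;-.2 -.05 0 0 1;-.2 0 0 -.015 1;0 0 0 0 1;0 0 0 0 1'
python3 - <<'E'
from h import *
import pickle
st();a=cam('wrist');cv2.imwrite('pics/w2.png',a['img']);pickle.dump(a,open('v2.pkl','wb'))
E
python3 -m crank '0 .2 0 0 1;0 .2 0 0 1;0 .15 0 0 1;0 0 0 0 1;0 0 0 0 1'
python3 - <<'E'
from h import *
import pickle
st();b=cam('wrist');pickle.dump(b,open('v3.pkl','wb'))
a=cv2.imread('pics/w2.png')
cv2.imwrite('pics/w23.png',np.vstack([a[:300],b['img'][:300]]))
E
```

```text
time: 3.2
ee_pos: [0.7421, -0.0122, 0.2687]
eef_rot: [-0.01, 1.0, -0.001, -0.001]
ft_force: [-0.2, -0.0, -0.2]
width: 0.0871
grip_force: 0.0
t 3.2 pos [ 0.7421 -0.0122  0.2687] yaw(y-axis deg) 1.18 w 0.0871 F [-0.2 -0.  -0.2] g 0.0
time: 3.75
ee_pos: [0.7387, 0.0989, 0.272]
eef_rot: [-0.011, 1.0, 0.0, 0.001]
ft_force: [-0.8, -0.5, 0.4]
width: 0.0872
grip_force: 0.0
t 3.8 pos [0.7387 0.0989 0.272 ] yaw(y-axis deg) 1.31 w 0.0872 F [-0.8 -0.5  0.4] g 0.0
```

View pics/w23.png

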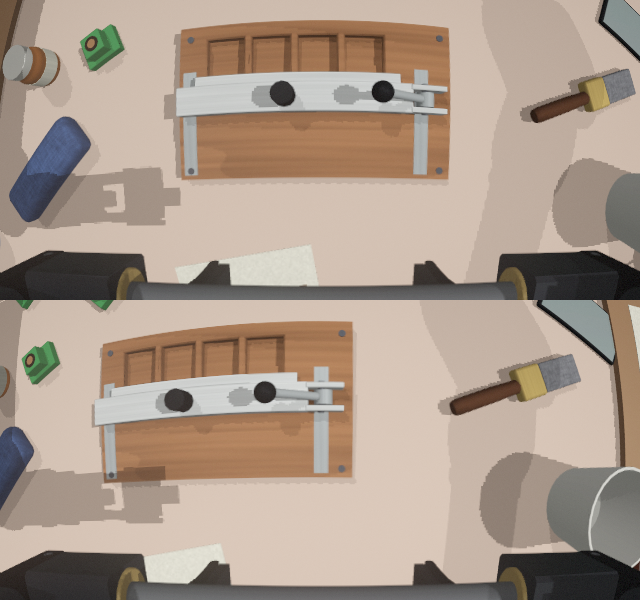

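The upper half of w23.png is view 2, with board corners (181,30), (450,28), (449,178) and (181,178). In it the ball is at (383,92), the knob at (282,92) and the pockets at rows 38–75. The lower half is view 3, with the ball at (265,92) and the knob at (178,100), counting rows from the top of that half.

```bash
cat > fit.py <<'E'
from h import *
import itertools
from scipy.optimize import minimize
def box(x,y,z0,z1): return np.array(list(itertools.product([-x/2,x/2],[-y/2,y/2],[z0,z1])))
STAMP=[box(.052,.040,0,.014),box(.030,.030,.014,.034)]
BOARD=[box(.18,.31,0,.018)]
def sil(c,boxes,x,y,th,z=0,ss=4):
    m=np.zeros((480*ss,640*ss),np.uint8)
    r=R.from_euler('z',th).as_matrix()
    for b in boxes:
        p=proj(c,b@r.T+[x,y,z]);h=cv2.convexHull(((p+.5)*ss).astype(np.float32)).astype(np.int32);cv2.fillConvexPoly(m,h,1)
    return m
def fit(cms,masks,boxes,p0,z=0,ss=4):
    mm=[cv2.resize(m,None,fx=ss,fy=ss,interpolation=0)>0 for m in masks]
    def f(p):
        t=0
        for c,m in zip(cms,mm):
            s=sil(c,boxes,p[0],p[1],p[2]/10,z,ss)>0;t+=1-(s&m).sum()/(s|m).sum()
        return t/len(cms)
    p0=np.array([p0[0],p0[1],p0[2]*10])
    r=minimize(f,p0,method='Nelder-Mead',options=dict(initial_simplex=p0+np.array([[0,0,0],[.006,0,0],[0,.006,0],[0,0,1.5]]),xatol=1e-4,fatol=1e-4))
    return r.x*[1,1,.1],r.fun
def wood(c,uv,rad,kind='stamp'):
    hsv=cv2.cvtColor(c['img'],cv2.COLOR_BGR2HSV)
    lo,hi=((13,70,40),(28,255,255)) if kind=='stamp' else ((5,125,40),(16,255,255))
    m=cv2.inRange(hsv,lo,hi);k=np.zeros_like(m);cv2.circle(k,tuple(map(int,uv)),rad,255,-1);m&=k
    m=cv2.morphologyEx(m,cv2.MORPH_OPEN,np.ones((2,2)));n,l,s,_=cv2.connectedComponentsWithStats(m)
    m=(l==1+np.argmax(s[1:,4])).astype(np.uint8) if kind=='stamp' else (m>0).astype(np.uint8)
    pts=np.argwhere(m)[:,::-1].astype(np.int32)
    if kind!='stamp': m[:]=0;cv2.fillConvexPoly(m,cv2.convexHull(pts),1)
    else: m=cv2.morphologyEx(m,cv2.MORPH_CLOSE,np.ones((7,7)))
    return m
E
python3 - <<'E'
from fit import *
import pickle
v1=pickle.load(open('v1.pkl','rb'));w,t,sd=v1;v2=pickle.load(open('v2.pkl','rb'));v3=pickle.load(open('v3.pkl','rb'))
ov=[]
def show(c,m):
    i=c['img'].copy();cn,_=cv2.findContours(m,0,2);cv2.drawContours(i,cn,-1,(255,0,255),1);return i
for c in(w,t):print(cv2.cvtColor(c['img'],cv2.COLOR_BGR2HSV)[[194,179,179] if c is w else [267,278,279],[190,385,460] if c is w else[318,228,168]].tolist(),cv2.cvtColor(c['img'],cv2.COLOR_BGR2HSV)[[100,200] ,[300,400]].tolist())
iw,it=w['img'].copy(),t['img'].copy()
for uw,ut,p in[((204,194),(325,266),(.454,-.088,0)),((367,179),(236,277),(.436,.097,.6)),((475,179),(174,279),(.436,.224,0))]:
    mw,mt=wood(w,uw,32),wood(t,ut,22);iw[mw>0]=(255,0,255);it[mt>0]=(255,0,255)
    for cs,ms in(([w,t],[mw,mt]),([w],[mw]),([t],[mt])):
        r=[fit(cs,ms,STAMP,(p[0],p[1],a)) for a in(-.4,p[2],.4)];x,f=min(r,key=lambda z:z[1]);print(np.round(x,4),round(f,3),end=' | ')
    print()
mb=[wood(v2,(315,103),190,'b'),wood(v3,(228,103),170,'b')]
for cs,ms in(([v2,v3],mb),([v2],mb[:1]),([v3],mb[1:])):print('jig',[np.round(z,4) for z in fit(cs,ms,BOARD,(.625,-.024,.02),ss=2)])
for c,m in zip((v2,v3),mb):c['img'][m>0]=c['img'][m>0]//2+(120,0,120)
cv2.imwrite('pics/m.png',np.vstack([np.hstack([iw[130:230,150:510],it[230:330,150:510]]),np.hstack([v2['img'][:200,100:460],v3['img'][:200,60:420]])]))
T=lambda a,b:np.round(tri([(v2,a),(v3,b)]),4)
print('ball',T((383,92),(265,92)),'knobtop?',T((282,92),(178,100)))
E
```

```text
[[17, 80, 172], [19, 85, 184], [18, 94, 122]] [[14, 37, 212], [13, 38, 213]]
[[18, 127, 137], [19, 47, 119], [17, 124, 101]] [[23, 33, 164], [13, 65, 161]]
[ 0.4553 -0.0857 -0.1539] 0.15 | [ 0.4568 -0.0841 -0.1681] 0.083 | [ 0.4539 -0.0892 -0.1615] 0.17 | Traceback (most recent call last):
  File "<stdin>", line 10, in <module>
  File "fit.py", line 28, in wood
    m=(l==1+np.argmax(s[1:,4])).astype(np.uint8) if kind=='stamp' else (m>0).astype(np.uint8)
            ~~~~~~~~~^^^^^^^^^
    return _wrapfunc(a, 'argmax', axis=axis, out=out, **kwds)
    return bound(*args, **kwds)
ValueError: attempt to get argmax of an empty sequence
```

```bash
cat > run1.py <<'E'
from fit import *
import pickle
v1=pickle.load(open('v1.pkl','rb'));w,t,sd=v1;v2=pickle.load(open('v2.pkl','rb'));v3=pickle.load(open('v3.pkl','rb'))
t['img']=cv2.imread('pics/top0.png')
iw,it=w['img'].copy(),t['img'].copy()
for uw,ut,p in[((204,194),(325,266),(.454,-.088,-.16)),((367,179),(236,277),(.436,.097,.6)),((475,179),(174,279),(.436,.224,0))]:
    mw,mt=wood(w,uw,32),wood(t,ut,22);iw[mw>0]=(255,0,255);it[mt>0]=(255,0,255)
    for cs,ms in(([w,t],[mw,mt]),([w],[mw]),([t],[mt])):
        x,f=fit(cs,ms,STAMP,p);print(np.round(x,4),round(f,3),end=' | ')
    print()
mb=[wood(v2,(315,103),190,'b'),wood(v3,(228,103),170,'b')]
for cs,ms in(([v2,v3],mb),([v2],mb[:1]),([v3],mb[1:])):print('jig',[np.round(z,4) for z in fit(cs,ms,BOARD,(.625,-.024,.02),ss=2)])
for c,m in zip((v2,v3),mb):c['img'][m>0]=c['img'][m>0]//2+np.uint8((120,0,120))
cv2.imwrite('pics/m.png',np.vstack([np.hstack([iw[130:230,150:510],it[230:330,150:510]]),np.hstack([v2['img'][:200,100:460],v3['img'][:200,60:420]])]))
T=lambda a,b:np.round(tri([(v2,a),(v3,b)]),4)
print('ball',T((383,92),(265,92)),'knobtop?',T((282,92),(178,100)))
E
python3 run1.py
```

```text
[ 0.4554 -0.0855 -0.1633] 0.176 | [ 0.4564 -0.0847 -0.1879] 0.082 | [ 0.4542 -0.0877 -0.1845] 0.237 | 
[0.4384 0.1002 0.6557] 0.127 | [0.4395 0.101  0.6623] 0.056 | [0.4364 0.0978 0.6224] 0.165 | 
[ 0.4368  0.2305 -0.0362] 0.137 | [ 0.4369  0.2321 -0.0593] 0.066 | [ 0.4352  0.2285 -0.006 ] 0.153 | 
jig [array([ 0.6119, -0.0129,  0.0388]), np.float64(0.5498)]
jig [array([ 0.6049, -0.0014, -0.0243]), np.float64(0.3047)]
jig [array([ 0.4766,  0.0193, -0.5271]), np.float64(0.5133)]
ball [0.6265 0.0436 0.0784] knobtop? [ 0.6272 -0.0535  0.0563]
```

View pics/m.png

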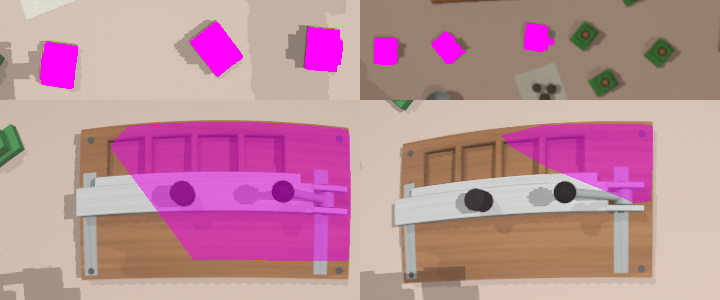

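Run:
```python
from fit import *
import pickle
v2=pickle.load(open('v2.pkl','rb'));v3=pickle.load(open('v3.pkl','rb'))
print(cv2.cvtColor(v2['img'],cv2.COLOR_BGR2HSV)[[150,150,55,35],[220,400,195,300]].tolist())
def mk(c,x0,x1,y1):
    m=cv2.inRange(cv2.cvtColor(c['img'],cv2.COLOR_BGR2HSV),(3,105,30),(18,255,255));k=np.zeros_like(m);k[:y1,x0:x1]=255
    m=cv2.morphologyEx(m&k,cv2.MORPH_OPEN,np.ones((3,3)));n,l,s,_=cv2.connectedComponentsWithStats(m)
    m=np.isin(l,[i for i in range(1,n) if s[i,4]>300]).astype(np.uint8);h=cv2.convexHull(np.argwhere(m)[:,::-1].astype(np.int32));m[:]=0;cv2.fillConvexPoly(m,h,1);print(cv2.boundingRect(h));return m
mb=[mk(v2,165,470,195),mk(v3,90,365,200)]
for cs,ms in(([v2,v3],mb),([v2],mb[:1]),([v3],mb[1:])):print('jig',[np.round(z,4) for z in fit(cs,ms,BOARD,(.625,-.024,.02),ss=2)])
```

```text
[[13, 117, 164], [13, 123, 162], [13, 120, 155], [13, 135, 83]]
(180, 21, 270, 158)
(102, 22, 251, 160)
jig [array([ 0.6243, -0.0233,  0.0212]), np.float64(0.0434)]
jig [array([ 0.6233, -0.0214,  0.0279]), np.float64(0.0456)]
jig [array([ 0.6241, -0.0236,  0.0154]), np.float64(0.0409)]
```

```bash
cat > jig.py <<'E'
from fit import *
import pickle,sys
g=np.linspace(-.5,.5,21)
DENSE=[np.array([(a*.18,b*.31,z) for a in g for b in g for z in(0,.018) if abs(a)==.5 or abs(b)==.5])]
def mk(c,x0,x1,y1):
    m=cv2.inRange(cv2.cvtColor(c['img'],cv2.COLOR_BGR2HSV),(3,105,30),(18,255,255));k=np.zeros_like(m);k[:y1,x0:x1]=255
    m=cv2.morphologyEx(m&k,cv2.MORPH_OPEN,np.ones((3,3)));n,l,s,_=cv2.connectedComponentsWithStats(m)
    m=np.isin(l,[i for i in range(1,n) if s[i,4]>300]).astype(np.uint8);h=cv2.convexHull(np.argwhere(m)[:,::-1].astype(np.int32));m[:]=0;cv2.fillConvexPoly(m,h,1);return m
if __name__=='__main__':
    v2=pickle.load(open('v2.pkl','rb'));v3=pickle.load(open('v3.pkl','rb'));t=pickle.load(open('v1.pkl','rb'))[1];t['img']=cv2.imread('pics/top0.png')
    mt=np.zeros((480,640),np.uint8);k=mk({'img':t['img'][135:240,210:380]},0,170,105);mt[135:240,210:380]=k
    cs=[v2,v3,t];ms=[mk(v2,165,470,195),mk(v3,90,365,200),mt]
    for i in([0,1],[0],[1],[2]):
        x,f=fit([cs[j] for j in i],[ms[j] for j in i],DENSE,(.624,-.024,.02),ss=2);print(i,np.round(x,4),round(f,4))
    x,_=fit(cs[:2],ms[:2],DENSE,(.624,-.024,.02),ss=2)
    r=R.from_euler('z',x[2]).as_matrix();o=np.array([*x[:2],0])
    for n,p in dict(p0=(-.045,-.1,.018),p1=(-.045,-.048,.018),p2=(-.045,.004,.018),p3=(-.045,.056,.018)).items():print(n,np.round(r@p+o,4))
    B=tri([(v2,(383,92)),(v3,(265,92))]);print('ball in jig',np.round(r.T@(B-o),4))
    P=r@[-.045,.004,.018]+o;print('p2 px',proj(v2,P),proj(v3,P))
    for c,n in((v2,'a'),(v3,'b')):
        im=cv2.resize(c['img'],None,fx=3,fy=3,interpolation=2)
        for py in(-.1,-.048,.004,.056):
            q=np.array([(-.045+a*.0275,py+b*.0215,.018) for a,b in((1,1),(1,-1),(-1,-1),(-1,1))])@r.T+o
            cv2.polylines(im,[np.int32(proj(c,q)*3+1)],True,(0,255,0),1)
        cv2.imwrite(f'pics/j{n}.png',im[60:330,(480 if n=='a' else 270):][:, :780])
    cv2.imwrite('pics/jab.png',np.vstack([cv2.imread('pics/ja.png'),cv2.imread('pics/jb.png')]))
E
python3 jig.py
```

```text
[0, 1] [ 0.6255 -0.0235  0.0148] 0.0315
[0] [ 0.6254 -0.0234  0.0185] 0.0299
[1] [ 0.6255 -0.0238  0.0182] 0.0322
[2] [ 0.6274 -0.023   0.0224] 0.0337
p0 [ 0.582  -0.1241  0.018 ]
p1 [ 0.5812 -0.0721  0.018 ]
p2 [ 0.5804 -0.0201  0.018 ]
p3 [0.5796 0.0319 0.018 ]
ball in jig [0.002  0.0671 0.0784]
p2 px [[317.02237583  56.53442442]] [[218.72298914  61.22288024]]
```

View pics/jab.png

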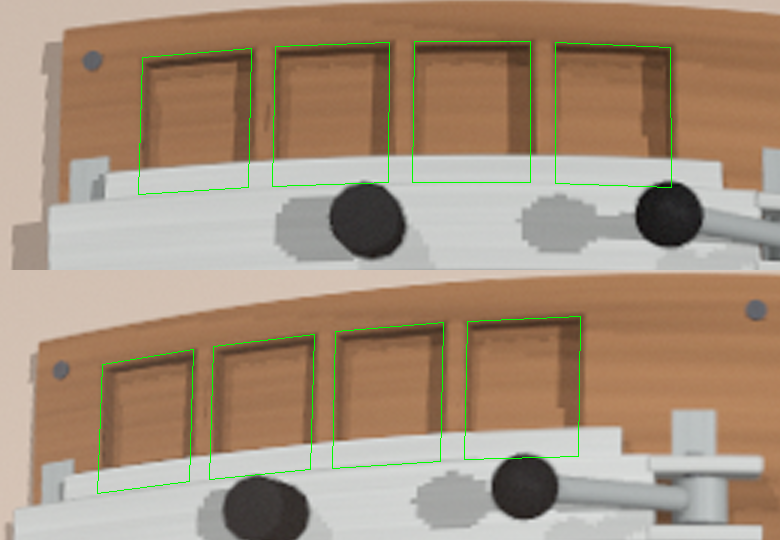

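The overlay matches the pockets to within about 1 mm, and the ball agrees with the lever geometry (about 0 rad). I'll take the jig at (0.6255, −0.0235) with a turn of 0.017 rad. Next is the pose for pinching the ball.

Run:
```python
from h import *
s=read_state();print(np.round(s['joint_positions'],2))
shift([.6265,.0436,.14],91); shift([.6265,.0436,.059],-89)
```

```text
[-0.53  0.66  0.64  1.01 -0.38  1.58  1.59]
t 3.8 pos [0.7389 0.0974 0.2719] yaw(y-axis deg) 1.2 w 0.087 F [-0.  -0.8  0.7] g 0.0
d_tool mm [113.7 -51.5 131.7] units total [ 0.568 -0.257  0.659]
yaw units -0.9978 (0.0954/row max)
t 3.8 pos [0.7389 0.0974 0.2719] yaw(y-axis deg) 1.2 w 0.087 F [-0.  -0.8  0.7] g 0.0
d_tool mm [113.8 -51.5 212.7] units total [ 0.569 -0.258  1.064]
yaw units 1.0022 (0.0954/row max)
```

```bash
python3 -m crank '.142 -.064 .1 0 1;.142 -.064 .1 0 1;.142 -.064 .1 0 1;.142 -.064 .1 0 1;0 0 0 .09 1;0 0 0 .09 1;0 0 0 .09 1;0 0 0 .09 1;0 0 0 .09 1;0 0 0 .09 1'
python3 -m crank '0 0 0 .09 1;0 0 0 .09 1;0 0 0 .09 1;0 0 0 .09 1;0 0 0 .09 1;0 0 0 .01 1;0 0 0 0 1;0 0 0 0 1'
python3 - <<'E'
from h import *
s=read_state();print(np.round(s['joint_positions'],2))
shift([.6265,.0436,.059],-89)
c=cam('wrist');cv2.imwrite('pics/w4.png',c['img']);print(proj(c,[.6265,.0436,.078]))
E
```

```text
time: 4.8
ee_pos: [0.6266, 0.0425, 0.1912]
eef_rot: [0.406, 0.914, 0.001, 0.0]
ft_force: [0.6, -0.0, -0.9]
width: 0.0867
grip_force: 0.0
time: 5.6
ee_pos: [0.6269, 0.0438, 0.1908]
eef_rot: [0.699, 0.716, 0.0, -0.0]
ft_force: [0.7, 0.3, -0.0]
width: 0.0868
grip_force: 0.0
[-0.86  0.51  1.    1.54 -0.44  1.33  0.21]
t 5.6 pos [0.6269 0.0438 0.1908] yaw(y-axis deg) -88.63 w 0.0868 F [ 0.7  0.3 -0. ] g 0.0
d_tool mm [ -0.2  -0.4 131.8] units total [-0.001 -0.002  0.659]
yaw units 0.0041 (0.0954/row max)
[[321.40767352 228.90080201]]
```

```bash
python3 -m crank '0 0 .2 0 1;0 0 .2 0 1;0 0 .16 0 1;0 0 .1 0 1;0 0 0 0 1;0 0 0 0 1;0 0 0 0 -1;0 0 0 0 -1;0 0 0 0 -1;0 0 0 0 -1' 40
python3 -m crank '0 0 0 0 -1;0 0 0 0 -1;0 0 0 0 -1'
python3 - <<'E'
from h import *
st()
import numpy as np
for a in range(140,35,-10):
    a=np.radians(a);print(round(np.degrees(a)),np.round([.12+.07*np.cos(a),.033+.07*np.sin(a)],4))
E
```

```text
time: 6.65
ee_pos: [0.6273, 0.0445, 0.059]
eef_rot: [0.699, 0.715, 0.0, 0.0]
ft_force: [0.3, -0.7, 0.2]
width: 0.0631
grip_force: 0.0
time: 6.95
ee_pos: [0.627, 0.0444, 0.0585]
eef_rot: [0.699, 0.715, 0.0, -0.0]
ft_force: [0.6, 0.0, -0.0]
width: 0.0389
grip_force: 0.0
t 7.0 pos [0.627  0.0444 0.0585] yaw(y-axis deg) -88.75 w 0.0389 F [ 0.6  0.  -0. ] g 0.0
140 [0.0664 0.078 ]
130 [0.075  0.0866]
120 [0.085  0.0936]
110 [0.0961 0.0988]
100 [0.1078 0.1019]
90 [0.12  0.103]
80 [0.1322 0.1019]
70 [0.1439 0.0988]
60 [0.155  0.0936]
50 [0.165  0.0866]
40 [0.1736 0.078 ]
```

```bash
python3 -m crank '0 0 0 0 -1;0 0 0 0 -1;0 0 0 0 -1;0 0 0 0 -1' 40 && python3 -m crank '.043 0 -.043 0 -1;.05 0 -.035 0 -1;0 0 0 0 -1' && python3 -m crank '.055 0 -.026 0 -1;.059 0 -.016 0 -1;0 0 0 0 -1' && python3 -m crank '.061 0 -.006 0 -1;.061 0 .006 0 -1;0 0 0 0 -1'
```

```text
time: 7.35
ee_pos: [0.6266, 0.0443, 0.0584]
eef_rot: [0.699, 0.715, -0.0, -0.0]
ft_force: [-3.0, -0.3, 1.2]
width: 0.0195
grip_force: 40.0
time: 7.65
ee_pos: [0.6262, 0.0649, 0.0753]
eef_rot: [0.699, 0.715, -0.0, -0.001]
ft_force: [-5.6, -0.1, 0.0]
width: 0.0196
grip_force: 40.0
time: 7.95
ee_pos: [0.6258, 0.0884, 0.0834]
eef_rot: [0.698, 0.716, 0.0, -0.001]
ft_force: [-6.8, 2.0, 3.2]
width: 0.0196
grip_force: 40.0
time: 8.25
ee_pos: [0.6258, 0.1129, 0.083]
eef_rot: [0.698, 0.716, 0.001, -0.0]
ft_force: [-2.1, 0.3, 0.7]
width: 0.0197
grip_force: 40.1
```

```bash
python3 -m crank '.059 0 .016 0 -1;.055 0 .026 0 -1;0 0 0 0 -1' && python3 -m crank '.05 0 .035 0 -1;.043 0 .043 0 -1;0 0 0 0 -1;0 0 0 0 -1'
python3 - <<'E'
from h import *
st();c=cam('top');d=cam('side')
cv2.imwrite('pics/a5.png',np.hstack([cv2.resize(c['img'][130:250,200:400],None,fx=2,fy=2),cv2.resize(d['img'][150:270,250:450],None,fx=2,fy=2)]))
E
```

```text
time: 8.55
ee_pos: [0.6256, 0.1356, 0.0741]
eef_rot: [0.698, 0.716, 0.001, -0.0]
ft_force: [1.2, 1.5, 1.2]
width: 0.0181
grip_force: 39.9
time: 8.95
ee_pos: [0.6256, 0.1548, 0.0596]
eef_rot: [0.699, 0.716, 0.002, -0.001]
ft_force: [-1.0, 8.1, 7.0]
width: 0.0176
grip_force: 39.4
t 8.9 pos [0.6256 0.1548 0.0596] yaw(y-axis deg) -88.62 w 0.0176 F [-1.   8.1  7. ] g 39.4
```

View pics/a5.png

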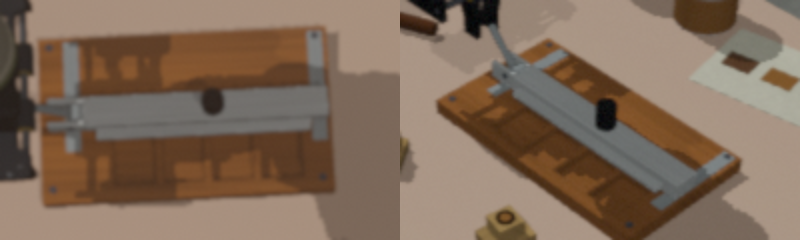

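The lever is thrown over, with its arm leaning outward and the ball still pinched. Next I slide the bar open using the ball.

```bash
python3 -m crank '0 .05 0 0 -1;0 .05 0 0 -1;0 .05 0 0 -1;0 .05 0 0 -1;0 0 0 0 -1' && python3 -m crank '0 .025 0 0 -1;0 .025 0 0 -1;0 0 0 0 -1' && python3 -m crank '0 .02 0 0 -1;0 0 0 0 -1;0 0 0 0 -1'
```

```text
time: 9.55
ee_pos: [0.6667, 0.1554, 0.0599]
eef_rot: [0.699, 0.715, 0.003, -0.0]
ft_force: [1.6, 7.8, 6.1]
width: 0.0178
grip_force: 39.4
time: 9.85
ee_pos: [0.6742, 0.1561, 0.0594]
eef_rot: [0.698, 0.716, 0.001, -0.002]
ft_force: [-7.3, 8.2, 9.8]
width: 0.0173
grip_force: 38.9
time: 10.15
ee_pos: [0.6747, 0.1573, 0.0581]
eef_rot: [0.698, 0.716, -0.001, -0.005]
ft_force: [-21.2, 9.3, 11.4]
width: 0.0173
grip_force: 39.0
```

```bash
python3 -m crank '0 -.025 0 0 -1;0 0 0 0 -1;0 0 0 0 1;0 0 0 0 1;0 0 0 0 1;0 0 0 0 1;0 0 0 0 1' && python3 -m crank '0 0 -.2 0 1;0 0 -.2 0 1;0 0 -.2 0 1;0 0 -.05 0 1;0 0 0 0 1'
python3 - <<'E'
from h import *
shift([.456,-.085,.19],-99)
E
```

```text
time: 10.85
ee_pos: [0.6737, 0.1521, 0.0584]
eef_rot: [0.7, 0.715, -0.0, 0.0]
ft_force: [1.0, 0.1, -0.2]
width: 0.0496
grip_force: 0.0
time: 11.35
ee_pos: [0.6746, 0.1524, 0.1903]
eef_rot: [0.699, 0.715, 0.001, 0.001]
ft_force: [1.1, -0.6, -0.2]
width: 0.0849
grip_force: 0.0
t 11.3 pos [0.6746 0.1524 0.1903] yaw(y-axis deg) -88.77 w 0.0849 F [ 1.1 -0.6 -0.2] g 0.0
d_tool mm [-232.7 -223.6   -0.6] units total [-1.163 -1.118 -0.003]
yaw units 0.1137 (0.0954/row max)
```

```bash
python3 -m crank '-.166 -.16 0 0 1;-.166 -.16 0 0 1;-.166 -.16 0 0 1;-.166 -.16 0 0 1;-.166 -.16 0 0 1;-.166 -.16 0 0 1;-.166 -.16 0 0 1;0 0 0 .057 1;0 0 0 .057 1;0 0 0 0 1' && python3 -m crank '0 0 0 0 1'
cat > look.py <<'E'
from fit import *
import sys
# usage: look.py name x y theta [z]  -> refine stamp pose from hover view
n,x,y,th=sys.argv[1],*map(float,sys.argv[2:5]);z=float(sys.argv[5]) if len(sys.argv)>5 else 0
s=read_state();print(np.round(s['joint_positions'],2));c=cam('wrist')
uv=proj(c,[x,y,z+.017])[0];m=wood(c,uv,75)
p,f=fit([c],[m],STAMP,(x,y,th),z,2);print('mask',m.sum(),'pose',np.round(p,4),'yaw deg',round(np.degrees(p[2]),1),'err',round(f,3))
i=c['img'].copy();cn,_=cv2.findContours(m,0,2);cv2.drawContours(i,cn,-1,(255,0,255),1)
cn,_=cv2.findContours(sil(c,STAMP,*p,z,1),0,2);cv2.drawContours(i,cn,-1,(0,255,0),1)
u,v=map(int,uv);cv2.imwrite(f'pics/{n}.png',cv2.resize(i[max(0,v-100):v+100,max(0,u-130):u+130],None,fx=3,fy=3))
shift([p[0],p[1],.034],np.degrees(p[2])-90)
E
python3 look.py s1 .456 -.085 -.18
```

```text
time: 12.35
ee_pos: [0.4623, -0.0737, 0.1886]
eef_rot: [0.761, 0.649, -0.001, -0.002]
ft_force: [0.2, -0.9, 0.1]
width: 0.0866
grip_force: 0.0
time: 12.45
ee_pos: [0.4625, -0.0741, 0.1887]
eef_rot: [0.76, 0.65, -0.002, -0.001]
ft_force: [-0.1, -0.5, -0.0]
width: 0.0867
grip_force: 0.0
[-1.15 -0.1   1.19  1.95  0.09  1.24 -0.15]
mask 2372 pose [ 0.4562 -0.0874 -0.1819] yaw deg -10.4 err 0.069
t 12.5 pos [ 0.4627 -0.0742  0.1889] yaw(y-axis deg) -98.89 w 0.0869 F [0.1 0.5 0.6] g 0.0
d_tool mm [-13.8  -3.8 154.9] units total [-0.069 -0.019  0.775]
yaw units 0.017 (0.0954/row max)
```

View pics/s1.png

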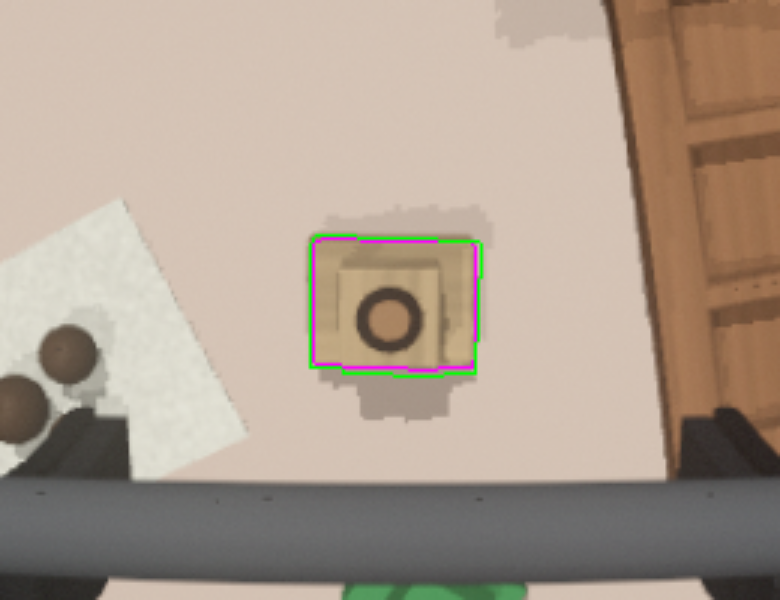

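```bash
python3 -m crank '-.069 -.019 0 .017 1;0 0 .2 0 1;0 0 .2 0 1;0 0 .2 0 1;0 0 .16 0 .6;0 0 .07 0 .6;0 0 0 0 .4;0 0 .03 0 .4;0 0 0 0 .2;0 0 0 0 .2' 30
python3 - <<'E'
from h import *
shift([.4562,-.0874,.0165],-100.4)
E
```

```text
time: 13.5
ee_pos: [0.4571, -0.0863, 0.0221]
eef_rot: [0.769, 0.639, -0.0, -0.002]
ft_force: [0.3, 0.1, -0.3]
width: 0.0549
grip_force: 0.0
t 13.5 pos [ 0.4571 -0.0863  0.0221] yaw(y-axis deg) -100.52 w 0.0549 F [ 0.3  0.1 -0.3] g 0.0
d_tool mm [-1.3 -0.7  5.6] units total [-0.006 -0.003  0.028]
yaw units -0.0013 (0.0954/row max)
```

```bash
python3 -m crank '-.006 -.003 .026 0 .2;0 0 0 0 -1;0 0 0 0 -1;0 0 0 0 -1;0 0 0 0 -1;0 0 0 0 -1;0 0 0 0 -1' 30 && python3 -m crank '0 0 -.1 0 -1;0 0 -.2 0 -1;0 0 -.05 0 -1;0 0 0 0 -1;0 0 0 0 -1'
python3 - <<'E'
from h import *
r=R.from_euler('z',.017).as_matrix()
for y in(-.1,-.048,.004,.056):print(np.round(r@[-.045,y,0]+[.6255,-.0235,0],4))
shift([.5822,-.1237,.08],-89)
E
```

```text
time: 14.2
ee_pos: [0.4558, -0.0875, 0.0163]
eef_rot: [0.769, 0.639, -0.001, -0.002]
ft_force: [-0.4, 0.4, 0.8]
width: 0.0299
grip_force: 29.9
time: 14.7
ee_pos: [0.4556, -0.087, 0.0855]
eef_rot: [0.769, 0.64, -0.001, -0.002]
ft_force: [-0.6, 0.8, -0.9]
width: 0.0301
grip_force: 29.9
[ 0.5822 -0.1243  0.    ]
[ 0.5813 -0.0723  0.    ]
[ 0.5804 -0.0203  0.    ]
[0.5796 0.0317 0.    ]
t 14.7 pos [ 0.4556 -0.087   0.0855] yaw(y-axis deg) -100.49 w 0.0301 F [-0.6  0.8 -0.9] g 29.9
d_tool mm [-13.1 131.1   4.9] units total [-0.065  0.656  0.024]
yaw units -0.1276 (0.0954/row max)
```

```bash
python3 -m crank '0 0 0 -.064 -1;0 0 0 -.064 -1;0 .2 0 0 -1;0 .2 0 0 -1;0 .15 0 0 -1;0 0 0 0 -1;0 0 0 0 -1;0 0 0 0 -1'
python3 - <<'E'
from h import *
shift([.5822,-.1243,.045],-89)
E
```

```text
time: 15.5
ee_pos: [0.5644, -0.0862, 0.0847]
eef_rot: [0.701, 0.713, -0.001, -0.003]
ft_force: [-0.4, 1.0, -0.7]
width: 0.0296
grip_force: 29.9
t 15.5 pos [ 0.5644 -0.0862  0.0847] yaw(y-axis deg) -89.09 w 0.0296 F [-0.4  1.  -0.7] g 29.9
d_tool mm [-38.5  17.4  39.5] units total [-0.192  0.087  0.198]
yaw units -0.0009 (0.0954/row max)
```

```bash
python3 -m crank '-.096 .044 0 0 -1;-.096 .044 0 0 -1;0 0 .15 0 -1;0 0 0 0 -1;0 0 0 0 -1;0 0 0 0 -1'
python3 - <<'E'
from h import *
shift([.5822,-.1243,.04],-89)
E
```

```text
time: 16.1
ee_pos: [0.5842, -0.1233, 0.0567]
eef_rot: [0.701, 0.713, -0.0, -0.002]
ft_force: [1.1, 0.5, -0.8]
width: 0.0299
grip_force: 29.9
t 16.1 pos [ 0.5842 -0.1233  0.0567] yaw(y-axis deg) -88.99 w 0.0299 F [ 1.1  0.5 -0.8] g 29.9
d_tool mm [-1.  -2.  16.7] units total [-0.005 -0.01   0.084]
yaw units 0.0001 (0.0954/row max)
```

```bash
python3 -m crank '-.005 -.01 .08 0 -1;0 0 0 0 -1;0 0 .03 0 -1;0 0 .02 0 -1;0 0 0 0 -1' && python3 -m crank '0 0 .02 0 -1;0 0 .02 0 -1;0 0 0 0 -1' && python3 -c "
from h import *
st()"
```

```text
time: 16.6
ee_pos: [0.5824, -0.1246, 0.0293]
eef_rot: [0.701, 0.713, -0.0, -0.002]
ft_force: [2.4, 0.1, -1.7]
width: 0.0299
grip_force: 29.9
time: 16.9
ee_pos: [0.5823, -0.1248, 0.0219]
eef_rot: [0.701, 0.713, -0.0, -0.002]
ft_force: [0.4, 0.5, 3.2]
width: 0.0299
grip_force: 30.0
t 16.9 pos [ 0.5823 -0.1248  0.0219] yaw(y-axis deg) -89.02 w 0.0299 F [0.4 0.5 3.2] g 30.0
```

Stamp 1 is seated at TCP height 0.0219, as expected. I'll release it and go to stamp 2.

```bash
python3 -m crank '0 0 0 0 .3;0 0 0 0 .3;0 0 0 0 .3;0 0 0 0 .3;0 0 -.2 0 .3;0 0 -.2 0 .8;0 0 -.2 0 1;0 0 -.22 0 1;0 0 0 0 1;0 0 0 0 1'
python3 - <<'E'
from h import *
shift([.4395,.100,.19],-89)
E
```

```text
time: 17.9
ee_pos: [0.5829, -0.125, 0.1863]
eef_rot: [0.701, 0.713, 0.0, -0.001]
ft_force: [-0.0, -0.7, 0.2]
width: 0.0846
grip_force: 0.0
t 17.9 pos [ 0.5829 -0.125   0.1863] yaw(y-axis deg) -89.01 w 0.0846 F [-0.  -0.7  0.2] g 0.0
d_tool mm [ 227.5 -139.5   -2.9] units total [ 1.137 -0.698 -0.015]
yaw units -0.0001 (0.0954/row max)
```

Seven rows of (.162, −.1), then a turn of −37° world → turn units −.41.

```bash
python3 -m crank '.162 -.1 0 0 1;.162 -.1 0 0 1;.162 -.1 0 0 1;.162 -.1 0 0 1;.162 -.1 0 0 1;.162 -.1 0 0 1;.162 -.1 0 0 1;0 0 0 -.082 1;0 0 0 -.082 1;0 0 0 -.082 1' && python3 -m crank '0 0 0 -.082 1;0 0 0 -.082 1;0 0 0 0 1;0 0 0 0 1'
python3 look.py s2 .4395 .1 .66
```

```text
time: 18.9
ee_pos: [0.4378, 0.0995, 0.1856]
eef_rot: [0.548, 0.836, -0.001, -0.002]
ft_force: [-0.1, -0.4, 0.5]
width: 0.087
grip_force: 0.0
time: 19.3
ee_pos: [0.4382, 0.0994, 0.1861]
eef_rot: [0.441, 0.898, -0.0, -0.002]
ft_force: [0.1, -0.3, 0.2]
width: 0.0866
grip_force: 0.0
[-1.58 -0.24  1.15  1.99  0.23  1.26  0.15]
mask 2454 pose [0.4394 0.0999 0.6582] yaw deg 37.7 err 0.046
t 19.4 pos [0.4384 0.0993 0.1862] yaw(y-axis deg) -52.29 w 0.0867 F [-0.4 -0.4 -0.5] g 0.0
d_tool mm [ -0.7   1.5 152.2] units total [-0.003  0.008  0.761]
yaw units 0.0 (0.0954/row max)
```

```bash
python3 -m crank '-.003 .008 0 0 1;0 0 .2 0 1;0 0 .2 0 1;0 0 .2 0 .6;0 0 .16 0 .6;0 0 .06 0 .5;0 0 0 0 .4;0 0 0 0 .4;0 0 0 0 .2' 30
python3 - <<'E'
from h import *
shift([.4394,.0999,.0165],-52.3)
E
```

```text
time: 20.25
ee_pos: [0.4362, 0.1046, 0.0504]
eef_rot: [0.436, 0.9, 0.0, -0.007]
ft_force: [-0.1, 0.6, 0.3]
width: 0.0582
grip_force: 0.0
t 20.2 pos [0.4362 0.1046 0.0504] yaw(y-axis deg) -51.75 w 0.0582 F [-0.1  0.6  0.3] g 0.0
d_tool mm [-6.1 -0.2 33.8] units total [-0.03  -0.001  0.169]
yaw units 0.0061 (0.0954/row max)
```

```bash
python3 -m crank '0 0 0 0 .4;0 0 0 0 .4' | head -2
python3 - <<'E'
from h import *
s=read_state();print(np.round(s['joint_positions'],3));r=R.from_quat(s['eef_rot']).as_matrix();print(r[:,2]);st()
E
```

```text
time: 20.45
ee_pos: [0.4358, 0.1049, 0.05]
[-1.394  0.278  1.19   2.133 -0.333  0.941  0.655]
[-0.01277279  0.00702982 -0.99989371]
t 20.4 pos [0.4358 0.1049 0.05  ] yaw(y-axis deg) -51.7 w 0.0607 F [-0.  -0.7  0.4] g 0.0
```

```bash
python3 -m crank '-.03 0 .05 .006 .4;0 0 .05 0 .4;0 0 0 0 .4;0 0 0 0 .4' 30
python3 - <<'E'
from h import *
print(np.round(read_state()['joint_positions'],3))
shift([.4394,.0999,.0165],-52.3)
E
```

```text
time: 20.85
ee_pos: [0.4387, 0.0995, 0.0293]
eef_rot: [0.441, 0.898, -0.001, -0.007]
ft_force: [-0.7, -0.0, 0.8]
width: 0.061
grip_force: 0.0
[-1.317  0.334  1.13   2.142 -0.397  0.906  0.706]
t 20.9 pos [0.4387 0.0995 0.0293] yaw(y-axis deg) -52.28 w 0.061 F [-0.7 -0.   0.8] g 0.0
d_tool mm [-0.3  0.9 12.8] units total [-0.002  0.005  0.064]
yaw units 0.0003 (0.0954/row max)
```

Fine, it was only clipped by the joint speed limit. I'll finish the descent and grip.

```bash
python3 -m crank '0 .005 .04 0 .2;0 0 .022 0 .2;0 0 0 0 .2;0 0 0 0 .2' 30
python3 - <<'E'
from h import *
shift([.4394,.0999,.0165],-52.3)
E
```

```text
time: 21.25
ee_pos: [0.4394, 0.1002, 0.0169]
eef_rot: [0.441, 0.898, -0.001, -0.007]
ft_force: [0.2, 0.2, 0.1]
width: 0.0525
grip_force: 0.0
t 21.2 pos [0.4394 0.1002 0.0169] yaw(y-axis deg) -52.27 w 0.0525 F [0.2 0.2 0.1] g 0.0
d_tool mm [-0.2 -0.2  0.4] units total [-0.001 -0.001  0.002]
yaw units 0.0003 (0.0954/row max)
```

```bash
python3 -m crank '0 0 0 0 -1;0 0 0 0 -1;0 0 0 0 -1;0 0 0 0 -1;0 0 -.1 0 -1;0 0 -.15 0 -1;0 0 -.1 0 -1;0 0 0 0 -1' 30 && python3 -m crank '0 0 0 .082 -1;0 0 0 .082 -1;0 0 0 .082 -1;0 0 0 .082 -1;0 0 0 .08 -1;0 0 0 0 -1;0 0 0 0 -1'
python3 - <<'E'
from h import *
print(np.round(read_state()['joint_positions'],3))
shift([.5804,-.0203,.08],-89)
E
```

```text
time: 22.05
ee_pos: [0.4417, 0.1005, 0.0887]
eef_rot: [0.44, 0.898, 0.001, -0.007]
ft_force: [-0.1, 0.4, -1.0]
width: 0.0294
grip_force: 30.0
time: 22.75
ee_pos: [0.4401, 0.0999, 0.0864]
eef_rot: [0.699, 0.715, -0.003, -0.007]
ft_force: [-0.6, -1.0, -1.4]
width: 0.0298
grip_force: 30.0
[-1.504  0.213  1.309  2.096 -0.252  1.018 -0.042]
t 22.8 pos [0.4401 0.0999 0.0864] yaw(y-axis deg) -88.77 w 0.0298 F [-0.6 -1.  -1.4] g 30.0
d_tool mm [-123.2  137.8    3.8] units total [-0.616  0.689  0.019]
yaw units 0.0025 (0.0954/row max)
```

```bash
python3 -m crank '0 .17 0 .002 -1;0 .17 0 0 -1;-.12 .17 0 0 -1;-.15 .1 0 0 -1;-.17 .08 0 0 -1;-.17 0 0 0 -1;0 0 .05 0 -1;0 0 0 0 -1;0 0 0 0 -1'
python3 - <<'E'
from h import *
print(np.round(read_state()['joint_positions'],3))
shift([.5804,-.0203,.04],-89)
E
```

```text
time: 23.65
ee_pos: [0.5757, -0.0188, 0.075]
eef_rot: [0.701, 0.713, -0.003, -0.007]
ft_force: [-0.4, -0.6, -0.9]
width: 0.0299
grip_force: 30.0
[-0.826  0.556  1.014  1.788 -0.527  1.113  0.389]
t 23.6 pos [ 0.5757 -0.0188  0.075 ] yaw(y-axis deg) -89.0 w 0.0299 F [-0.4 -0.6 -0.9] g 30.0
d_tool mm [-1.8  5.1 34.9] units total [-0.009  0.026  0.175]
yaw units -0.0001 (0.0954/row max)
```

```bash
python3 -m crank '-.009 .026 .1 0 -1;0 0 .06 0 -1;0 0 0 0 -1;0 0 0 0 -1'
python3 - <<'E'
from h import *
shift([.5804,-.0203,.03],-89)
E
```

```text
time: 24.05
ee_pos: [0.5807, -0.021, 0.0436]
eef_rot: [0.702, 0.713, -0.003, -0.006]
ft_force: [-0.1, 0.2, -0.4]
width: 0.0297
grip_force: 30.0
t 24.1 pos [ 0.5807 -0.021   0.0436] yaw(y-axis deg) -89.1 w 0.0297 F [-0.1  0.2 -0.4] g 30.0
d_tool mm [ 0.7 -0.1 13.6] units total [ 0.003 -0.     0.068]
yaw units -0.0011 (0.0954/row max)
```

```bash
python3 -m crank '.003 0 .03 0 -1;0 0 .03 0 -1;0 0 .02 0 -1;0 0 0 0 -1' && python3 -m crank '0 0 .02 0 -1;0 0 .01 0 -1;0 0 0 0 -1;0 0 0 0 -1' && python3 -c "
from h import *
st()"
```

```text
time: 24.45
ee_pos: [0.5803, -0.0208, 0.0269]
eef_rot: [0.702, 0.712, -0.003, -0.006]
ft_force: [-1.2, 0.0, -0.4]
width: 0.0296
grip_force: 30.0
time: 24.85
ee_pos: [0.5808, -0.0211, 0.0229]
eef_rot: [0.702, 0.712, -0.002, -0.006]
ft_force: [-8.4, 1.1, 19.2]
width: 0.0296
grip_force: 30.0
t 24.9 pos [ 0.5808 -0.0211  0.0229] yaw(y-axis deg) -89.18 w 0.0296 F [-8.4  1.1 19.2] g 30.0
```

Stamp 2 is home (0.0229, firm contact). On to stamp 3.

```bash
python3 -m crank '0 0 -.005 0 -1;0 0 0 0 .3;0 0 0 0 .3;0 0 0 0 .3;0 0 -.2 0 .3;0 0 -.2 0 .8;0 0 -.2 0 1;0 0 -.22 0 1;0 0 0 0 1;0 0 0 0 1'
python3 - <<'E'
from h import *
s=read_state();print(np.round(s['joint_positions'],3),R.from_quat(s['eef_rot']).as_matrix()[:,2])
shift([.4365,.2315,.19],-93)
E
```

```text
time: 25.85
ee_pos: [0.583, -0.0215, 0.1869]
eef_rot: [0.702, 0.712, -0.002, -0.006]
ft_force: [-0.6, 0.3, -0.7]
width: 0.0846
grip_force: 0.0
[-0.889  0.451  1.114  1.658 -0.421  1.309  0.317] [-0.01074444  0.00544658 -0.99992744]
t 25.9 pos [ 0.583  -0.0215  0.1869] yaw(y-axis deg) -89.15 w 0.0846 F [-0.6  0.3 -0.7] g 0.0
d_tool mm [ 2.551e+02 -1.428e+02 -1.000e-01] units total [ 1.276e+00 -7.140e-01 -1.000e-03]
yaw units 0.0428 (0.0954/row max)
```

```bash
python3 -m crank '.18 -.1 0 0 1;.18 -.1 0 0 1;.18 -.1 0 0 1;.18 -.1 0 0 1;0 0 0 0 1'; python3 -c "
from h import *
print(np.round(read_state()['joint_positions'],3))"; python3 -m crank '.18 -.1 0 .01 1;.18 -.1 0 .01 1;.18 -.1 0 .01 1;0 0 0 .01 1;0 0 0 0 1'; python3 look.py s3 .4365 .2315 -.05
```

```text
time: 26.35
ee_pos: [0.4971, 0.1284, 0.1864]
eef_rot: [0.698, 0.716, -0.003, -0.008]
ft_force: [0.9, 0.3, 0.3]
width: 0.087
grip_force: 0.0
[-1.416  0.241  1.242  1.836 -0.249  1.251 -0.073]
time: 26.85
ee_pos: [0.4399, 0.2297, 0.1886]
eef_rot: [0.723, 0.691, -0.003, -0.006]
ft_force: [0.5, -1.1, -1.1]
width: 0.0869
grip_force: 0.0
[-1.73  0.13  1.27  1.88 -0.15  1.24 -0.46]
mask 2378 pose [ 0.4371  0.23   -0.0361] yaw deg -2.1 err 0.063
t 26.9 pos [0.4405 0.2285 0.1887] yaw(y-axis deg) -92.74 w 0.0868 F [ 0.4 -0.7  0.1] g 0.0
d_tool mm [  0.9  -1.5 154.8] units total [ 0.004 -0.007  0.774]
yaw units -0.0075 (0.0954/row max)
```

```bash
python3 -m crank '.004 -.007 .12 -.007 1;0 0 .15 0 1;0 0 .15 0 .8;0 0 .15 0 .6;0 0 .12 0 .5;0 0 .1 0 .4;0 0 .02 0 .4;0 0 0 0 .4;0 0 0 0 .3' 30
python3 - <<'E'
from h import *
print(np.round(read_state()['joint_positions'],3))
shift([.4371,.23,.0168],-92.1)
E
```

```text
time: 27.8
ee_pos: [0.4382, 0.2304, 0.0282]
eef_rot: [0.721, 0.693, -0.002, -0.006]
ft_force: [-0.8, -0.7, 0.7]
width: 0.059
grip_force: 0.0
[-1.442  0.432  1.026  2.034 -0.473  0.938 -0.2  ]
t 27.8 pos [0.4382 0.2304 0.0282] yaw(y-axis deg) -92.2 w 0.059 F [-0.8 -0.7  0.7] g 0.0
d_tool mm [-0.5 -1.  11.4] units total [-0.003 -0.005  0.057]
yaw units -0.0011 (0.0954/row max)
```

```bash
python3 -m crank '-.003 -.005 .04 0 .2;0 0 .016 0 .2;0 0 0 0 .2;0 0 0 0 -1;0 0 0 0 -1;0 0 0 0 -1;0 0 0 0 -1;0 0 0 0 -1' 30 && python3 -m crank '0 0 -.1 0 -1;0 0 -.15 0 -1;0 0 -.1 0 -1;0 0 0 -.035 -1;0 0 0 0 -1;0 0 0 0 -1'
python3 - <<'E'
from h import *
print(np.round(read_state()['joint_positions'],3))
shift([.5796,.0317,.08],-89)
E
```

```text
time: 28.6
ee_pos: [0.4362, 0.2305, 0.0163]
eef_rot: [0.72, 0.694, -0.003, -0.006]
ft_force: [-0.5, -0.2, 1.1]
width: 0.0295
grip_force: 30.0
time: 29.2
ee_pos: [0.4367, 0.23, 0.0859]
eef_rot: [0.701, 0.713, -0.003, -0.006]
ft_force: [-0.0, 0.1, -0.3]
width: 0.0302
grip_force: 30.0
[-1.541  0.32   1.121  1.996 -0.347  1.04  -0.24 ]
t 29.2 pos [0.4367 0.23   0.0859] yaw(y-axis deg) -89.06 w 0.0302 F [-0.   0.1 -0.3] g 30.0
d_tool mm [-200.6  139.7    3.1] units total [-1.003  0.699  0.016]
yaw units -0.0007 (0.0954/row max)
```

```bash
python3 -m crank '-.16 .11 0 0 -1;-.16 .11 0 0 -1;-.16 .11 0 0 -1;-.16 .11 0 0 -1;-.16 .11 0 0 -1;-.16 .11 0 0 -1;0 0 0 0 -1;0 0 0 0 -1'
python3 - <<'E'
from h import *
shift([.5796,.0317,.045],-89)
E
```

```text
time: 30.0
ee_pos: [0.5721, 0.039, 0.0828]
eef_rot: [0.702, 0.712, -0.003, -0.006]
ft_force: [0.1, 1.3, -0.4]
width: 0.0299
grip_force: 30.0
t 30.0 pos [0.5721 0.039  0.0828] yaw(y-axis deg) -89.19 w 0.0299 F [ 0.1  1.3 -0.4] g 30.0
d_tool mm [-7.5  7.9 37.7] units total [-0.038  0.039  0.188]
yaw units -0.0021 (0.0954/row max)
```

```bash
python3 -m crank '-.038 .039 0 -.002 -1;0 0 .12 0 -1;0 0 .06 0 -1;0 0 0 0 -1;0 0 0 0 -1'
python3 - <<'E'
from h import *
shift([.5796,.0317,.03],-89)
E
```

```text
time: 30.5
ee_pos: [0.5798, 0.0336, 0.0477]
eef_rot: [0.699, 0.715, -0.003, -0.006]
ft_force: [0.3, -0.2, -0.5]
width: 0.0298
grip_force: 30.0
t 30.5 pos [0.5798 0.0336 0.0477] yaw(y-axis deg) -88.76 w 0.0298 F [ 0.3 -0.2 -0.5] g 30.0
d_tool mm [-2.  -0.  17.7] units total [-0.01  -0.     0.088]
yaw units 0.0027 (0.0954/row max)
```

```bash
python3 -m crank '-.01 0 .04 .003 -1;0 0 .03 0 -1;0 0 .02 0 -1;0 0 0 0 -1' && python3 -m crank '0 0 .02 0 -1;0 0 .02 0 -1;0 0 0 0 -1;0 0 0 0 -1' && python3 -c "
from h import *
st()"
```

```text
time: 30.9
ee_pos: [0.5793, 0.0312, 0.0289]
eef_rot: [0.701, 0.713, -0.003, -0.006]
ft_force: [-0.2, 0.3, -0.4]
width: 0.0298
grip_force: 30.0
time: 31.3
ee_pos: [0.5798, 0.0313, 0.0219]
eef_rot: [0.701, 0.713, -0.002, -0.006]
ft_force: [-2.1, -0.1, 6.1]
width: 0.03
grip_force: 30.0
t 31.3 pos [0.5798 0.0313 0.0219] yaw(y-axis deg) -89.07 w 0.03 F [-2.1 -0.1  6.1] g 30.0
```

```bash
python3 -m crank '0 0 0 0 .3;0 0 0 0 .3;0 0 0 0 .3;0 0 -.2 0 .3;0 0 -.2 0 .8;0 0 -.2 0 1;0 0 -.22 0 1;0 0 0 0 1' && python3 -m crank '.17 .13 0 0 1;.17 .13 0 0 1;.17 .13 0 0 1;.1 .08 0 0 1;0 0 0 0 1;0 0 0 0 1'
python3 - <<'E'
from h import *
shift([.674,.152,.0585],-89)
c=cam('wrist');d=cam('top');e=cam('side')
print('ball px exp',proj(c,[.674,.152,.078]),proj(d,[.674,.152,.078]))
import pickle;pickle.dump([c,d,e],open('v6.pkl','wb'))
a=np.vstack([cv2.resize(d['img'][130:300,150:390],(400,283)),cv2.resize(e['img'][150:320,190:430],(400,283))])
cv2.imwrite('pics/a6.png',np.hstack([cv2.resize(c['img'],(400,300)),np.zeros((300,400,3),np.uint8)]) if 0 else np.hstack([a[:566],cv2.resize(c['img'][:,100:550],(400,566))]))
E
```

```text
time: 32.1
ee_pos: [0.5843, 0.0299, 0.1908]
eef_rot: [0.702, 0.713, 0.001, -0.004]
ft_force: [0.1, -0.9, 0.3]
width: 0.0804
grip_force: 0.0
time: 32.7
ee_pos: [0.6735, 0.1536, 0.184]
eef_rot: [0.701, 0.713, -0.003, -0.006]
ft_force: [0.8, -0.4, 0.5]
width: 0.087
grip_force: 0.0
t 32.7 pos [0.6735 0.1536 0.184 ] yaw(y-axis deg) -89.07 w 0.087 F [ 0.8 -0.4  0.5] g 0.0
d_tool mm [ -2.1   2.1 125.5] units total [-0.011  0.01   0.627]
yaw units -0.0008 (0.0954/row max)
ball px exp [[324.4705393  233.42314573]] [[204.58034291 159.2869235 ]]
```

View pics/a6.png

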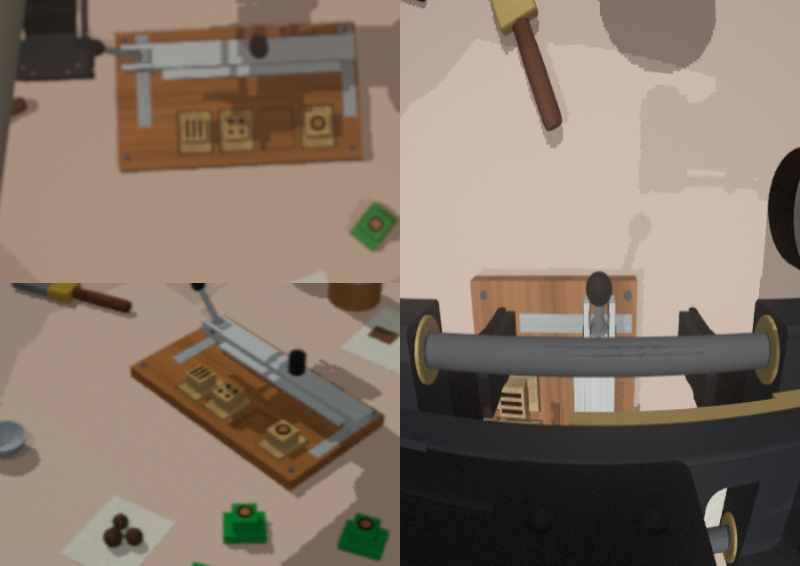

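The three stamps sit in pockets 3, 2 and 0, the bar is open and the lever is free. In the wrist view the ball is around (323,244), slightly inward of where I expected, so I'll triangulate it.

Run:
```python
from h import *
import pickle
c,d,e=pickle.load(open('v6.pkl','rb'))
def dark(k,b,x0,y0,x1,y1,th=60):
    g=cv2.cvtColor(k['img'],6)[y0:y1,x0:x1];m=(g<th).astype(np.uint8);n,l,s,ce=cv2.connectedComponentsWithStats(m);print(b,[(s[i].tolist(),np.round(ce[i]+[x0,y0],1).tolist()) for i in range(1,n) if s[i,4]>25])
dark(c,'wrist',295,220,350,275);dark(e,'side',290,135,330,175,45)
u=(322.8,244)
for v in((308.8,152),(308,151),(309.5,153)):print(tri([(c,u),(e,v)]))
```

```text
wrist [([15, 11, 28, 28, 578], [323.5, 244.9])]
side [([15, 12, 8, 7, 43], [308.3, 150.1])]
[0.67380537 0.14423698 0.0818073 ]
[0.67324938 0.14541088 0.08449177]
[0.67426666 0.1431395  0.07915   ]
```

```bash
python3 -m crank '-.044 .004 .1 0 1;0 0 .15 0 1;0 0 .15 0 1;0 0 .15 0 .6;0 0 .04 0 .4;0 0 0 0 .2;0 0 0 0 .2'
python3 - <<'E'
from h import *
shift([.6735,.1445,.066],-89)
E
```

```text
time: 33.55
ee_pos: [0.6738, 0.1454, 0.0687]
eef_rot: [0.701, 0.713, -0.002, -0.006]
ft_force: [0.6, -0.9, 0.5]
width: 0.0629
grip_force: 0.0
t 33.5 pos [0.6738 0.1454 0.0687] yaw(y-axis deg) -89.09 w 0.0629 F [ 0.6 -0.9  0.5] g 0.0
d_tool mm [-0.9 -0.3  2.7] units total [-0.005 -0.002  0.013]
yaw units -0.0011 (0.0954/row max)
```

```bash
python3 -m crank '-.005 0 .013 0 .2;0 0 0 0 -1;0 0 0 0 -1;0 0 0 0 -1;0 0 0 0 -1;0 0 0 0 -1;0 0 0 0 -1' 40 && python3 -m crank '0 -.05 0 0 -1;0 -.05 0 0 -1;0 -.05 0 0 -1;0 -.05 0 0 -1;0 0 0 0 -1' && python3 -m crank '0 -.025 0 0 -1;0 -.015 0 0 -1;0 0 0 0 -1'
```

```text
time: 34.25
ee_pos: [0.6732, 0.1448, 0.0643]
eef_rot: [0.701, 0.713, -0.003, -0.006]
ft_force: [0.9, 0.3, 0.1]
width: 0.0194
grip_force: 40.0
time: 34.75
ee_pos: [0.6314, 0.1438, 0.0645]
eef_rot: [0.701, 0.713, -0.003, -0.007]
ft_force: [-2.7, -2.7, -3.6]
width: 0.0194
grip_force: 40.0
time: 35.05
ee_pos: [0.6246, 0.1436, 0.0647]
eef_rot: [0.701, 0.713, -0.003, -0.006]
ft_force: [-0.5, -3.9, -3.8]
width: 0.0191
grip_force: 40.0
```

```bash
python3 -m crank '0 -.015 0 0 -1;0 0 0 0 -1;0 0 0 0 -1'
python3 - <<'E'
from h import *
st();c=cam('side');t=cam('top')
cv2.imwrite('pics/a7.png',np.hstack([cv2.resize(t['img'][130:250,200:400],None,fx=2,fy=2),cv2.resize(c['img'][150:270,250:450],None,fx=2,fy=2)]))
r=R.from_euler('z',.017).as_matrix().T
print('ball-ish jig',r@(read_state()['ee_pos']-[.6255,-.0235,0])+[0,0,.019])
E
```

```text
time: 35.35
ee_pos: [0.6236, 0.143, 0.0653]
eef_rot: [0.702, 0.713, -0.002, -0.004]
ft_force: [8.3, -3.9, -7.6]
width: 0.0194
grip_force: 40.0
t 35.4 pos [0.6236 0.143  0.0653] yaw(y-axis deg) -89.12 w 0.0194 F [ 8.3 -3.9 -7.6] g 40.0
ball-ish jig [0.00097597 0.16643971 0.08428108]
```

View pics/a7.png

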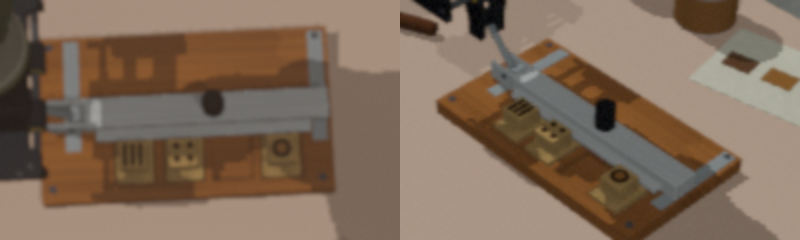

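The bar is on its stop with the lip over the three blocks' feet. Now I lead the ball back along the arc.

```bash
python3 -m crank '-.059 0 -.043 0 -1;-.055 0 -.026 0 -1;0 0 0 0 -1' && python3 -m crank '-.059 0 -.016 0 -1;-.061 0 -.006 0 -1;0 0 0 0 -1' && python3 -m crank '-.061 0 .006 0 -1;-.059 0 .016 0 -1;0 0 0 0 -1' && python3 -m crank '-.055 0 .026 0 -1;-.05 0 .035 0 -1;0 0 0 0 -1' && python3 -m crank '-.043 0 .043 0 -1;0 0 0 0 -1;0 0 0 0 -1'
```

```text
time: 35.75
ee_pos: [0.6242, 0.1196, 0.0796]
eef_rot: [0.702, 0.712, -0.001, -0.005]
ft_force: [6.8, -2.5, -7.0]
width: 0.0196
grip_force: 40.0
time: 36.05
ee_pos: [0.6246, 0.0967, 0.0836]
eef_rot: [0.702, 0.712, -0.001, -0.005]
ft_force: [8.0, -0.1, -4.5]
width: 0.0196
grip_force: 40.0
time: 36.35
ee_pos: [0.6251, 0.0737, 0.079]
eef_rot: [0.701, 0.713, -0.001, -0.005]
ft_force: [6.5, 2.1, -3.9]
width: 0.0191
grip_force: 40.1
time: 36.65
ee_pos: [0.6257, 0.0521, 0.0671]
eef_rot: [0.702, 0.713, -0.001, -0.005]
ft_force: [7.5, -2.6, -4.0]
width: 0.0194
grip_force: 39.9
time: 36.95
ee_pos: [0.6261, 0.0436, 0.0587]
eef_rot: [0.701, 0.713, -0.001, -0.004]
ft_force: [8.2, -2.0, -0.4]
width: 0.0189
grip_force: 39.4
```

```bash
python3 -m crank '-.012 0 .012 0 -1;0 0 0 0 -1;0 0 0 0 -1' && python3 -m crank '.005 0 -.005 0 -1;0 0 0 0 .5;0 0 0 0 .5;0 0 0 0 .5;0 0 0 0 .5;0 0 0 0 .5;0 0 -.15 0 .5;0 0 -.2 0 1;0 0 -.2 0 1;0 0 -.15 0 1' && python3 -m crank '0 .2 0 0 1;0 .2 0 0 1;.2 .1 0 0 1;.2 0 0 0 1;.2 0 0 0 1;0 0 0 0 1' | head -2
python3 - <<'E'
from h import *
st();c=cam('side');t=cam('top');w=cam('wrist')
cv2.imwrite('pics/a8.png',np.vstack([np.hstack([cv2.resize(t['img'][130:250,200:400],None,fx=2,fy=2),cv2.resize(c['img'][150:270,250:450],None,fx=2,fy=2)]),cv2.resize(w['img'],(427,320))[:, :][:, [*range(427)]].repeat(1,1) if 0 else np.hstack([cv2.resize(w['img'],(427,320)),np.zeros((320,373,3),np.uint8)])]))
import pickle;pickle.dump([w,t,c],open('v8.pkl','wb'))
E
```

```text
time: 37.25
ee_pos: [0.6259, 0.0416, 0.0564]
eef_rot: [0.701, 0.713, -0.001, -0.005]
ft_force: [6.6, -1.9, 0.7]
width: 0.0191
grip_force: 39.4
time: 38.25
ee_pos: [0.6257, 0.0413, 0.1985]
eef_rot: [0.701, 0.713, -0.002, -0.006]
ft_force: [0.6, 0.0, -1.0]
width: 0.0811
grip_force: 0.0
time: 38.85
ee_pos: [0.7228, 0.1717, 0.1942]
t 38.9 pos [0.7228 0.1717 0.1942] yaw(y-axis deg) -88.53 w 0.087 F [ 0.1  0.4 -0.4] g 0.0
```

View pics/a8.png

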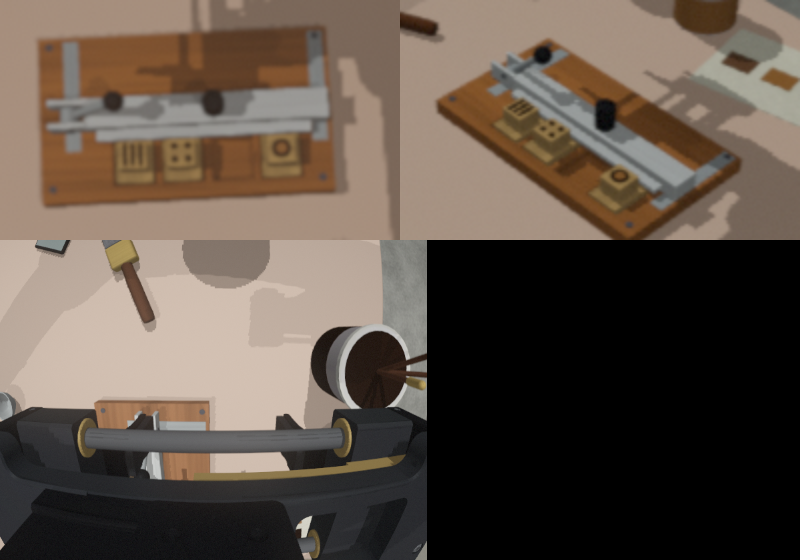

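Run:
```python
from h import *
import pickle
w,t,c=pickle.load(open('v8.pkl','rb'))
def dk(g,x0,y0,x1,y1,th):
    g=cv2.cvtColor(g,6)[y0:y1,x0:x1];m=(g<th).astype(np.uint8);n,l,s,ce=cv2.connectedComponentsWithStats(m);i=1+np.argmax(s[1:,4]);return ce[i]+[x0,y0],s[i,4]
for a,b in((cv2.imread('pics/top0.png'),cv2.imread('pics/side0.png')),(t['img'],c['img'])):
    p,n1=dk(a,245,168,270,192,50);q,n2=dk(b,308,165,335,192,50);print(p,n1,q,n2,tri([(t,p),(c,q)]))
```

```text
[258.22033898 180.20338983] 59 [322.07692308 179.18461538] 65 [0.62645974 0.04288147 0.08132468]
[256.08333333 180.22916667] 48 [320.75409836 176.98360656] 61 [0.62553212 0.04663182 0.08581443]
```

The lever measures about 0.08 rad from locked, the bar is at its closed stop with the blocks under its lip, and the arm is clear.

```bash
python3 -c "
from bench import workorder
print(workorder.close_job())"
```

```text
the job is handed in; nothing more can be done
None
```

The job is handed in: all three stamp blocks present were plugged fully home in pockets 0, 2 and 3, the bar was closed over their feet, the lever was locked (about 0.08 rad by camera), and the arm never went near the ink jar; the hand-in returned no verdict.

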